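# Scoop ice from the tub into the ice bucket

### The arm

A 6-joint arm with a two-finger parallel gripper is mounted at the origin on the work surface. World frame = base frame: x ahead of the robot, y to its left, z up, the work surface at z = 0. Lengths are in m, angles in degrees, forces in N, time in s.
With the tool pointing down it reaches from about 0.375 to 0.925 m from the base axis. Payload 5.7 kg.
Tool frame: the origin (TCP) lies on the centre line of the jaws, within the pads' length; the fingertips stand 25 mm ahead of it and the grasp point (between the pads) lies 6 mm ahead of it; z points along the fingers, y is the line along which they close (so a half turn about z gives the same grasp; the last joint's range is limited). The gripper opens to 88 mm and grips with 3 to 60 N. Pads are 20 mm wide; open, the fingers measure 115 mm over their backs; the gripper's body (75 mm by 178 mm) begins 61 mm behind the grasp point.
Start: joints at [67.03, 20.558, 86.54, -0, 72.909, -6.595], TCP at [0.169, 0.576, 0.248] pointing down, gripper open.
Joint ranges: [-170.27, 170.27], [-57.76, 135], [12.27, 136.19], [-55.21, 235.2], [11.17, 155.16], [-170.74, 170.74]. Speed limits (degrees/s): [136.94, 136.94, 180, 180, 180, 180].

### API

Orientations are given as a 3x3 rotation matrix whose columns are the frame's x, y, z axes.
In Python, from plant import get_obs, get_image, close_job gives the robot as it stands.
- The arm moves only by the tool move_arm, never from a script. Its argument "motion" is one flat list of numbers, 6 for each row, row after row: the shift along the tool's x, y, z each as a share of 50 mm, from -1 to 1, then the turn, a rotation vector about the tool's x, y, z each as a share of 0.08 rad, from -1 to 1. A call has 1 to 8 rows; each row shifts and turns the commanded pose from where the row before left it, along the tool's axes as they then stand; what a row does not reach is not made up. A row lasts 1/10 s, in which the tool goes at most 50 mm and 8.59 degrees, less where a joint would pass 70% of its speed; a pose out of reach is approached as far as the arm can. A call with a number of a shift or a turn outside -1 to 1 is refused whole. A call with a gripper value outside its range is refused whole. "claw" is the finger opening in mm, from 0 to 87.8, set as the call begins (left out, the last holds). The fingers move at their own pace and stop on an object; the grip force is fixed at half the most. Time passes only in rows, so rows that do not move let the fingers close. It gives the time, the measured TCP pose, the force, the opening and the grip force at its end, in the units of the state.
- get_obs(): the state, without advancing time (a new reading comes with each control period).
- get_image(name): name is "scene" or "top" or "wrist"; returns a dict with "pixels" (400x640x3 uint8, red, green, blue), "mtx" (3x3 intrinsics, pixels), "rvec" (rotation vector, rad) and "tvec" (3), from world to camera coordinates, as OpenCV has them. Camera axes: x right, y down, z forward; pixel columns grow to the right and rows downward; lengths in m; the calibration is good to about 2 mm. A picture is of the moment at which its call begins. There is no depth.
- close_job(): hands the job in; it is judged then, once.
The state is a dict: "time": time; "q": joint angles; "qd": joint speeds; "tau": joint torques, N m; "position": TCP position; "tcp_rot": TCP orientation; "ft_force": force on the tool from outside, world axes, zero at the start; "ft_torque": the same for the moment, N m; "gripper_width": opening from 0.0 (shut) to 1.0 (fully open); "finger_force": force on a finger pad.
Only numpy, scipy, OpenCV 4.12 (cv2) and the standard library are available. Lean on these libraries where they do the work, as an engineer would, in place of code of your own. Each camera call takes 0.05 s, during which the arm holds its last target. There are 200 camera calls.

### The job

With the ice scoop, bring at least three of the six ice pieces from the black tub to the steel ice bucket and tip them in; the rest stay in the tub. Do not force the scoop against the tub, never touch the ice with the gripper, and do not shove or knock over the bucket or the other things on the table. Finally lay the scoop back on the middle of its blue mat, standing on its flat underside.

Things in the scene. Friction and masses are not known exactly. Their poses are not given: they have to be found in the camera images.
- tub: Fixed black plastic open tub, 290 x 160 x 100 mm outside, walls and floor 5 mm (inside 280 x 150 mm). Origin: centre of its underside on the table; x along its length (the robot-side end is -x), z up. In it lies a flat grey drain grate as large as its floor, on which the ice lies; the grate's height is not given and differs from run to run (top 15 to 40 mm above the table): feel for it.
- scoop: Aluminium ice scoop, 0.24 kg: flat floor 100 (x) x 112 (y) x 2.5 mm, side walls 45 mm high (22 over the front 18 mm), back wall 50 mm high, open front at +x. A black bar handle along x, above it, held by a post at the back: 20 mm wide, 24 tall, x -56 to +22 mm, z from 81 to 105 mm. Origin: centre of the floor's underside; z up. It starts standing on the mat.
- scoop_grip (a point): The place to grip the handle bar: its centre height, 93 mm above the scoop's underside and 10 mm behind the scoop's centre. Axes as the scoop's.
- scoop_lip (a point): The middle of the scoop's front edge, at its underside, 50 mm ahead of the scoop's origin. Axes as the scoop's.
- mat: Fixed blue mat, 170 x 130 x 5 mm, on which the scoop rests at the start and must lie at the end. Origin: centre of its underside.
- bucket: Loose stainless steel ice bucket, a round open vessel 120 mm high, rim radius 80 mm, wall 4 mm, narrower at the foot, 0.8 kg. Origin: centre of its underside.
- bucket_mid (a point): The middle of the bucket, on its axis 60 mm above its underside.
- ice0: Pale blue-white ice piece, a slippery rounded chunk 36 mm across and 34 mm tall, about 22 g. Origin: its centre. It starts on the grate, in the tub's +x half.
- ice1: Pale blue-white ice piece, a slippery rounded chunk 36 mm across and 34 mm tall, about 22 g. Origin: its centre. It starts on the grate, in the tub's +x half.
- ice2: Pale blue-white ice piece, a slippery rounded chunk 36 mm across and 34 mm tall, about 22 g. Origin: its centre. It starts on the grate, in the tub's +x half.
- ice3: Pale blue-white ice piece, a slippery rounded chunk 36 mm across and 34 mm tall, about 22 g. Origin: its centre. It starts on the grate, in the tub's +x half.
- ice4: Pale blue-white ice piece, a slippery rounded chunk 36 mm across and 34 mm tall, about 22 g. Origin: its centre. It starts on the grate, in the tub's +x half.
- ice5: Pale blue-white ice piece, a slippery rounded chunk 36 mm across and 34 mm tall, about 22 g. Origin: its centre. It starts on the grate, in the tub's +x half.
- sauce: Bystander: red sauce bottle, radius 32, height 190 mm, loose. Origin: centre of its underside.
- beer: Bystander: green bottle, radius 31, height 210 mm, loose. Origin: centre of its underside.
- jar: Bystander: amber jar with yellow lid, radius 40, height 90 mm, loose. Origin: centre of its underside.
- bowl: Bystander: white bowl, radius 70, height 60 mm, loose. Origin: centre of its underside.
- opener0: Bystander: flat bottle opener, 120 x 36 x 8 mm, loose. Origin: its middle, at its underside.
- opener1: Bystander: a second such opener.
Mind the look-alikes: they are no part of the job. What is meant by the bucket is not green, and is the larger of those in its own colour.

How it is judged (in metres and radians):
On the way:
1. a piece of ice rides in the scoop, lifted above the tub's rim (((x of ice0 in the frame of scoop between -0.05 and 0.055 m and y of ice0 in the frame of scoop between -0.056 and 0.056 m and z of ice0 in the frame of scoop between 0 and 0.08 m and height (world z) of ice0 above 0.12 m) or (x of ice1 in the frame of scoop between -0.05 and 0.055 m and y of ice1 in the frame of scoop between -0.056 and 0.056 m and z of ice1 in the frame of scoop between 0 and 0.08 m and height (world z) of ice1 above 0.12 m) or (x of ice2 in the frame of scoop between -0.05 and 0.055 m and y of ice2 in the frame of scoop between -0.056 and 0.056 m and z of ice2 in the frame of scoop between 0 and 0.08 m and height (world z) of ice2 above 0.12 m) or (x of ice3 in the frame of scoop between -0.05 and 0.055 m and y of ice3 in the frame of scoop between -0.056 and 0.056 m and z of ice3 in the frame of scoop between 0 and 0.08 m and height (world z) of ice3 above 0.12 m) or (x of ice4 in the frame of scoop between -0.05 and 0.055 m and y of ice4 in the frame of scoop between -0.056 and 0.056 m and z of ice4 in the frame of scoop between 0 and 0.08 m and height (world z) of ice4 above 0.12 m) or (x of ice5 in the frame of scoop between -0.05 and 0.055 m and y of ice5 in the frame of scoop between -0.056 and 0.056 m and z of ice5 in the frame of scoop between 0 and 0.08 m and height (world z) of ice5 above 0.12 m))), for 0.2 s.
At the end, for the whole second after the job is handed in: At least three ice pieces are in the bucket (centre within 76 mm of its middle), every other piece is inside the tub, all at rest; the bucket stands upright; the scoop stands on the mat on its flat underside (tilt under 0.12 rad), its centre within 50 mm of the mat's centre, at rest ((distance between each of ice0, ice1, ice2 and bucket_mid below 0.076 m or distance between each of ice0, ice1, ice3 and bucket_mid below 0.076 m or distance between each of ice0, ice1, ice4 and bucket_mid below 0.076 m or distance between each of ice0, ice1, ice5 and bucket_mid below 0.076 m or distance between each of ice0, ice2, ice3 and bucket_mid below 0.076 m or distance between each of ice0, ice2, ice4 and bucket_mid below 0.076 m or distance between each of ice0, ice2, ice5 and bucket_mid below 0.076 m or distance between each of ice0, ice3, ice4 and bucket_mid below 0.076 m or distance between each of ice0, ice3, ice5 and bucket_mid below 0.076 m or distance between each of ice0, ice4, ice5 and bucket_mid below 0.076 m or distance between each of ice1, ice2, ice3 and bucket_mid below 0.076 m or distance between each of ice1, ice2, ice4 and bucket_mid below 0.076 m or distance between each of ice1, ice2, ice5 and bucket_mid below 0.076 m or distance between each of ice1, ice3, ice4 and bucket_mid below 0.076 m or distance between each of ice1, ice3, ice5 and bucket_mid below 0.076 m or distance between each of ice1, ice4, ice5 and bucket_mid below 0.076 m or distance between each of ice2, ice3, ice4 and bucket_mid below 0.076 m or distance between each of ice2, ice3, ice5 and bucket_mid below 0.076 m or distance between each of ice2, ice4, ice5 and bucket_mid below 0.076 m or distance between each of ice3, ice4, ice5 and bucket_mid below 0.076 m) and (distance between ice0 and bucket_mid below 0.076 m or (x of ice0 in the frame of tub between -0.14 and 0.14 m and y of ice0 in the frame of tub between -0.075 and 0.075 m and z of ice0 in the frame of tub between 0 and 0.1 m)) and (distance between ice1 and bucket_mid below 0.076 m or (x of ice1 in the frame of tub between -0.14 and 0.14 m and y of ice1 in the frame of tub between -0.075 and 0.075 m and z of ice1 in the frame of tub between 0 and 0.1 m)) and (distance between ice2 and bucket_mid below 0.076 m or (x of ice2 in the frame of tub between -0.14 and 0.14 m and y of ice2 in the frame of tub between -0.075 and 0.075 m and z of ice2 in the frame of tub between 0 and 0.1 m)) and (distance between ice3 and bucket_mid below 0.076 m or (x of ice3 in the frame of tub between -0.14 and 0.14 m and y of ice3 in the frame of tub between -0.075 and 0.075 m and z of ice3 in the frame of tub between 0 and 0.1 m)) and (distance between ice4 and bucket_mid below 0.076 m or (x of ice4 in the frame of tub between -0.14 and 0.14 m and y of ice4 in the frame of tub between -0.075 and 0.075 m and z of ice4 in the frame of tub between 0 and 0.1 m)) and (distance between ice5 and bucket_mid below 0.076 m or (x of ice5 in the frame of tub between -0.14 and 0.14 m and y of ice5 in the frame of tub between -0.075 and 0.075 m and z of ice5 in the frame of tub between 0 and 0.1 m)) and linear speed of each of ice0, ice1, ice2, ice3, ice4, ice5 below 0.05 m/s and angle between bucket's own z axis and vertical below 0.1 rad and horizontal distance between scoop and mat below 0.05 m and z of scoop in the frame of mat between 0.001 and 0.012 m and angle between scoop's own z axis and vertical below 0.12 rad and linear speed of scoop below 0.02 m/s); the robot touches nothing.
It fails at once if the gripper touches the ice (contact force between any of the arm, the fingers and ice0 above 0.3 N or contact force between any of the arm, the fingers and ice1 above 0.3 N or contact force between any of the arm, the fingers and ice2 above 0.3 N or contact force between any of the arm, the fingers and ice3 above 0.3 N or contact force between any of the arm, the fingers and ice4 above 0.3 N or contact force between any of the arm, the fingers and ice5 above 0.3 N).
It fails at once if the scoop is forced against the tub with more than 50 N (contact force between scoop and tub above 50 N).
It fails at once if the bucket is shifted by more than 40 mm or tipped (distance of bucket from where it was at the start of the episode above 0.04 m or angle between bucket's own z axis and vertical above 0.3 rad).
It fails at once if a bystander is pushed more than 30 mm or knocked over (distance of any of sauce, beer, jar, bowl, opener0, opener1 from where it was at the start of the episode above 0.03 m or angle between any of sauce, beer, jar, bowl, opener0, opener1's own z axis and vertical above 0.4 rad).
It also fails if it takes over 72 s, if anything falls off the work surface, if the arm or the gripper's body presses on something with over 40 N, if the wrist force passes 120 N, or if a joint passes its speed limit or range.

## Working session

There is one attempt and no reset: what is moved stays moved. The work goes in short steps, Python scripts to look and compute and a tool call to move; the robot and the scene stay as the last step left them, time stands still between calls to the robot, and variables do not carry over. Pictures are saved under pics/ and viewed, at most 10 in all, crops included, and the job is handed in when it is done.

Besides the shell and the picture viewer there is one more tool, called as a command line: name --argument value ..., lists and objects as JSON in quotes. move_arm: Moves the arm, as the interface text tells. Shift numbers are shares of 50 mm and turn numbers shares of 0.08 rad, none past 1 either way. Its arguments: {"type":"object","properties":{"motion":{"type":"array","items":{"type":"number","minimum":-1,"maximum":1}},"claw":{"type":"number"}},"required":["motion"]}

```bash
mkdir -p pics; ls; python3 - <<'E'
from plant import get_obs,get_image
import cv2,numpy as np,pickle
d={}
for n in("scene","top","wrist"):
    im=get_image(n);d[n]=im
    cv2.imwrite(f"pics/{n}0.png",im["pixels"][:,:,::-1])
    R=cv2.Rodrigues(np.array(im["rvec"]))[0];print(n,(-R.T@np.array(im["tvec"]).ravel()).round(3),np.round(R[2],2),im["mtx"][0][0])
pickle.dump(d,open("im0.pkl","wb"))
o=get_obs();print({k:np.round(v,3).tolist() for k,v in o.items()})
E
```

```text
pics
scene [ 0.942 -0.792  0.953] [-0.36  0.63 -0.68] 442.4687149894943
top [ 0.286 -0.008  1.262] [ 0.18  0.02 -0.98] 389.3023140662912
wrist [0.088 0.601 0.384] [ 0.29 -0.09 -0.95] 300.83680787528704
{'time': 0.15, 'q': [67.033, 20.59, 86.581, -0.001, 72.909, -6.593], 'qd': [0.045, -0.148, -0.235, 0.064, -0.028, 0.013], 'tau': [0.001, -51.575, -27.101, 0.067, 0.031, -0.0], 'position': [0.169, 0.575, 0.247], 'tcp_rot': [[-0.959, 0.282, -0.001], [0.282, 0.959, -0.001], [0.0, -0.001, -1.0]], 'ft_force': [0.302, 0.855, -0.455], 'ft_torque': [-0.022, -0.036, 0.028], 'finger_force': 0.0, 'gripper_width': 0.999}
```

View pics/scene0.png

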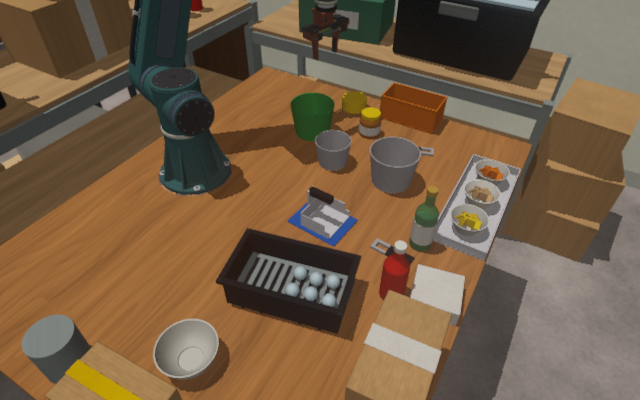

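View pics/top0.png

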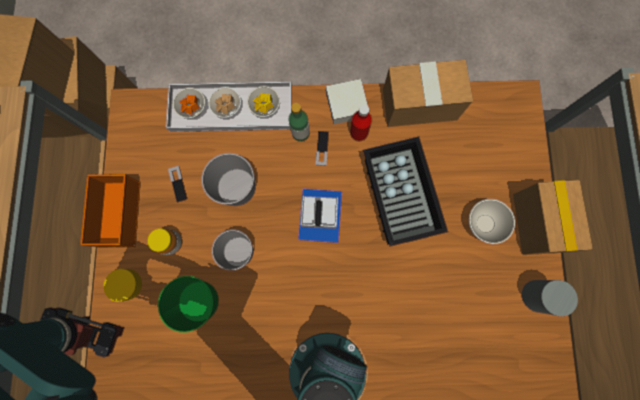

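The scene view shows the scoop at (325,213), the tub at (290,280), a large steel bucket at (395,165), a smaller steel one at (333,150) and a green one at (313,115). In the top view these are scoop (319,212), tub (404,190), large steel (229,180), small steel (232,250) and green (187,303). I choose the large steel one and check it in crops.

```bash
python3 - <<'E'
import cv2
a=cv2.imread("pics/scene0.png")[120:335,210:450];cv2.imwrite("pics/s_c.png",cv2.resize(a,None,fx=2.75,fy=2.75,interpolation=cv2.INTER_CUBIC))
a=cv2.imread("pics/top0.png")[130:255,190:450];cv2.imwrite("pics/t_c.png",cv2.resize(a,None,fx=3,fy=3,interpolation=cv2.INTER_CUBIC))
E
```

```text
(no output)
```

View pics/s_c.png

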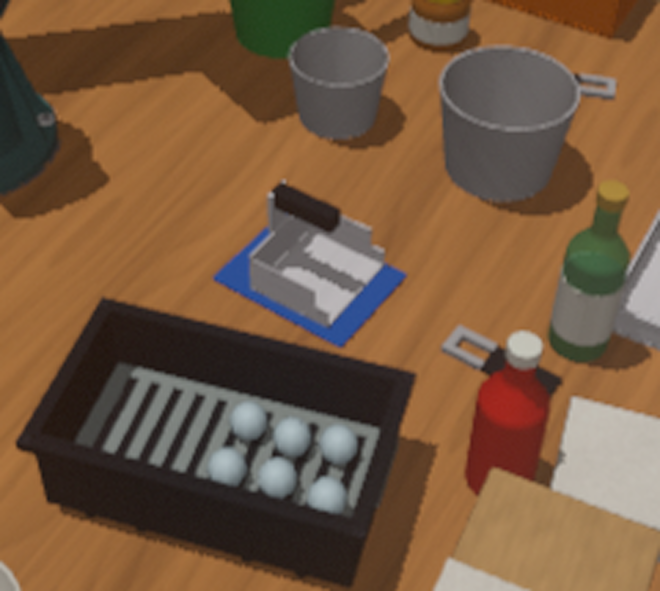

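View pics/t_c.png

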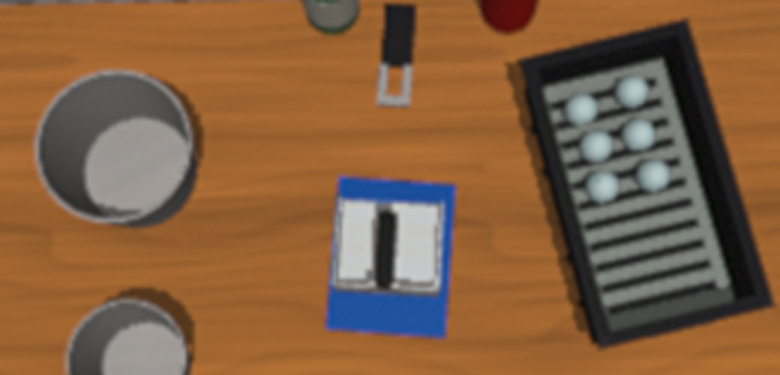

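The crops show the larger steel bucket with its rim centre at top crop (114,146). The scoop is at (390,245) with its open front up, which is +x. The six ice pieces are around (618,140) in the tub's far half. Next I triangulate.

```bash
cat >tri.py <<'E'
import cv2,numpy as np,pickle
d=pickle.load(open("im0.pkl","rb"))
def P(n):
    im=d[n];return np.array(im["mtx"])@np.c_[cv2.Rodrigues(np.array(im["rvec"]))[0],np.array(im["tvec"]).reshape(3)]
Ps,Pt=P("scene"),P("top")
S=lambda u:(210+(u[0]+.5)/2.75-.5,120+(u[1]+.5)/2.75-.5)
T=lambda u:(190+(u[0]+.5)/3-.5,130+(u[1]+.5)/3-.5)
def tri(t,s):
    X=cv2.triangulatePoints(Pt,Ps,np.array(T(t),float),np.array(S(s),float)).ravel();X=X[:3]/X[3]
    e=Pt@np.r_[X,1];return X.round(4),np.round(np.linalg.norm(e[:2]/e[2]-T(t)),1)
def at(t,z,Pm=Pt,f=T):
    u=f(t);A=np.c_[Pm[:,:2],-np.array([u[0],u[1],1])];return np.linalg.solve(A,-(Pm[:,2]*z+Pm[:,3]))[:2].round(4)
E
python3 - <<'E'
from tri import *
for n,t,s in [("tub++",(520,62),(413,376)),("tub-+",(600,348),(107,300)),("tub--",(773,302),(22,443)),
("mat+-",(456,184),(340,345)),("mat++",(340,177),(405,275)),("mat--",(446,337),(215,277)),
("bucket",(114,146),(509,92)),("lip-",(446,203),(333,322)),("lip+",(341,199),(383,262)),("hback",(384,289),(276,190)),("hfront",(386,206),(337,221)),
("i0",(632,92),(327,495)),("i1",(582,108),(338,443)),("i2",(638,135),(277,477)),("i3",(596,146),(292,437)),("i4",(653,176),(227,466)),("i5",(603,187),(248,420))]:print(n,*tri(t,s))
print("tub",[at(p,.1) for p in[(520,62),(687,20),(773,302),(600,348)]])
print("mat",[at(p,.005) for p in[(340,177),(456,184),(446,337),(327,330)]])
print("bucket rim",[at(p,.12) for p in[(37,146),(192,146),(114,70),(114,223)]],[at(p,.12,Ps,S) for p in[(440,92),(578,92)]])
print("handle top",[at(p,.11) for p in[(377,206),(396,206),(376,289),(393,289)]])
print("floor front",[at(p,.007) for p in[(341,199),(446,203)]])
for n,t,z in[("beer",(331,10),.05),("opener",(396,60),.008)]:print(n,at(t,z))
E
```

```text
tub++ [ 0.6733 -0.1223  0.0947] 0.2
tub-+ [ 0.3767 -0.1906  0.0966] 0.9
tub-- [ 0.4188 -0.3642  0.0997] 0.5
mat+- [ 0.5635 -0.0563  0.0083] 0.1
mat++ [0.5741 0.0712 0.0046] 0.1
mat-- [ 0.3977 -0.0405  0.0071] 0.9
bucket [0.5859 0.2949 0.1131] 0.2
lip- [ 0.5436 -0.0423  0.018 ] 1.4
lip+ [0.5475 0.0697 0.0124] 0.0
hback [0.4378 0.0228 0.1032] 0.8
hfront [0.5187 0.017  0.1028] 0.8
i0 [ 0.6535 -0.2456  0.0478] 0.4
i1 [ 0.6355 -0.1917  0.0487] 0.1
i2 [ 0.6057 -0.2504  0.0461] 0.2
i3 [ 0.5945 -0.2052  0.0452] 0.2
i4 [ 0.5608 -0.2636  0.0465] 0.3
i5 [ 0.5496 -0.2103  0.0464] 0.3
tub [array([ 0.6711, -0.1221]), array([ 0.7135, -0.2968]), array([ 0.4177, -0.365 ]), array([ 0.3745, -0.1917])]
mat [array([0.5738, 0.0711]), array([ 0.5638, -0.0567]), array([ 0.3957, -0.0423]), array([0.405 , 0.0858])]
bucket rim [array([0.5848, 0.3711]), array([0.5821, 0.2134]), array([0.6637, 0.2951]), array([0.5041, 0.2902])] [array([0.5219, 0.2462]), array([0.6565, 0.3268])]
handle top [array([0.5193, 0.0273]), array([0.519 , 0.0082]), array([0.4352, 0.0291]), array([0.4349, 0.0122])]
floor front [array([0.5486, 0.0699]), array([ 0.5422, -0.0452])]
beer [0.7508 0.0774]
opener [0.7065 0.0075]
```

move_arm --motion '[-0.92, -0.89, 0, 0, 0, 0, -0.92, -0.89, 0, 0, 0, 0, -0.92, -0.89, 0, 0, 0, 0, -0.92, -0.89, 0, 0, 0, 0, -0.92, -0.89, 0, 0, 0, 0, -0.92, -0.89, 0, 0, 0, 0, -0.92, -0.89, 0, 0, 0, 0, -0.92, -0.89, 0, 0, 0, 0]'

```text
time: 0.95
position: [0.367, 0.2259, 0.2477]
tcp_rot: [[-0.96, 0.282, 0.0], [0.282, 0.96, 0.0], [-0.0, 0.0, -1.0]]
ft_force: [0.6, 0.9, -0.2]
gripper_width: 1.001
finger_force: 0.0
```

move_arm --motion '[-0.92, -0.89, 0, 0, 0, 0, -0.92, -0.89, 0, 0, 0, 0, 0, 0, 0, 0, 0, -0.9, 0, 0, 0, 0, 0, -0.9, 0, 0, 0, 0, 0, -0.9, 0, 0, 0, 0, 0, 0]' --claw 70

```text
time: 1.55
position: [0.4158, 0.1405, 0.2475]
tcp_rot: [[-0.998, 0.07, -0.0], [0.07, 0.998, -0.0], [0.0, -0.0, -1.0]]
ft_force: [-0.3, 0.0, 0.5]
gripper_width: 0.801
finger_force: 0.0
```

move_arm --motion '[-0.31, -0.47, 0, 0, 0, 0, -0.31, -0.47, 0, 0, 0, 0, -0.31, -0.47, 0, 0, 0, 0, -0.31, -0.47, 0, 0, 0, 0, -0.31, -0.48, 0, 0, 0, 0, 0, 0, 0, 0, 0, 0]'

```text
time: 2.15
position: [0.4869, 0.0154, 0.2477]
tcp_rot: [[-0.997, 0.074, 0.002], [0.074, 0.997, -0.001], [-0.002, -0.001, -1.0]]
ft_force: [-0.9, 0.2, -0.6]
gripper_width: 0.796
finger_force: 0.0
```

```bash
cat >obs.py <<'E'
from plant import get_obs
import json,numpy as np
def rec():
    o=get_obs();open("log.jsonl","a").write(json.dumps({k:np.asarray(o[k]).tolist() for k in("q","position","tcp_rot")})+"\n")
    print(o["time"],np.round(o["q"],1),np.round(o["position"],4),np.round(o["ft_force"],1));return o
E
python3 - <<'E'
from obs import *
rec()
from plant import get_image
import cv2,pickle
im=get_image("wrist");pickle.dump(im,open("w1.pkl","wb"));cv2.imwrite("pics/w1.png",im["pixels"][:,:,::-1])
E
```

```text
2.15 [-6.300e+00  1.120e+01  1.001e+02 -1.000e-01  6.860e+01 -9.200e+01] [0.4869 0.0154 0.2477] [-0.9  0.2 -0.6]
```

View pics/w1.png

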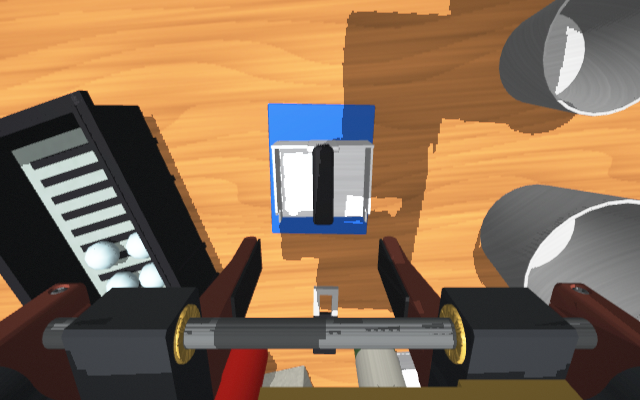

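The wrist view shows the handle from (323,145) to (323,224), centred between the fingers and parallel to the tool. The bucket is to the right and the tub to the left. Now I descend and grip.

move_arm --motion '[0.04, 0.05, 0.6, 0, 0, 0, 0, 0, 0.6, 0, 0, 0, 0, 0, 0.6, 0, 0, 0, 0, 0, 0.6, 0, 0, 0, 0, 0, 0.47, 0, 0, 0, 0, 0, 0, 0, 0, 0]'

```text
time: 2.8
position: [0.4799, 0.0216, 0.1017]
tcp_rot: [[-0.998, 0.07, -0.007], [0.07, 0.998, 0.001], [0.007, 0.0, -1.0]]
ft_force: [0.0, 0.0, 0.6]
gripper_width: 0.797
finger_force: 0.0
```

move_arm --motion '[0, 0, 0, 0, 0, 0, 0, 0, 0, 0, 0, 0, 0, 0, 0, 0, 0, 0, 0, 0, 0, 0, 0, 0, 0, 0, 0, 0, 0, 0, 0, 0, 0, 0, 0, 0]' --claw 0

```text
time: 3.4
position: [0.4834, 0.0202, 0.1045]
tcp_rot: [[-0.998, 0.07, 0.001], [0.07, 0.998, -0.0], [-0.001, -0.0, -1.0]]
ft_force: [0.3, 0.0, -0.6]
gripper_width: 0.291
finger_force: 0.0
```

```bash
python3 -c "
from obs import *
o=rec();print(o['gripper_width']*87.8,o['finger_force'])"
```

```text
3.4 [ -5.8  22.  109.6  -0.   48.3 -91.8] [0.4834 0.0202 0.1045] [ 0.3  0.  -0.6]
25.549222752925385 0.0
```

Still closing; I continue and then lift.

move_arm --motion '[0, 0, 0, 0, 0, 0, 0, 0, 0, 0, 0, 0, 0, 0, 0, 0, 0, 0]'

```text
time: 3.7
position: [0.4833, 0.02, 0.1043]
tcp_rot: [[-0.998, 0.07, 0.0], [0.07, 0.998, -0.0], [-0.0, -0.0, -1.0]]
ft_force: [-0.6, -1.9, 1.0]
gripper_width: 0.226
finger_force: 30.0
```

move_arm --motion '[0, 0, -0.3, 0, 0, 0, 0, 0, -0.6, 0, 0, 0, 0, 0, -0.8, 0, 0, 0, 0, 0, -0.8, 0, 0, 0, 0, 0, -0.8, 0, 0, 0, 0, 0, 0, 0, 0, 0]'

```text
time: 4.3
position: [0.4863, 0.0202, 0.274]
tcp_rot: [[-0.998, 0.07, 0.009], [0.07, 0.998, -0.001], [-0.009, 0.0, -1.0]]
ft_force: [1.6, -0.2, -2.6]
gripper_width: 0.23
finger_force: 30.0
```

```bash
python3 -c "
from obs import *
o=rec();print(o['gripper_width']*87.8,o['finger_force'])"
```

```text
4.3 [ -5.8   9.4  98.4   0.   71.7 -91.8] [0.4863 0.0202 0.274 ] [ 1.6 -0.2 -2.6]
20.199372581908097 29.998713433742523
```

move_arm --motion '[0, 0, 0, 0, 1, 0, 0, 0, 0, 0, 1, 0, 0, 0, 0, 0, 1, 0, 0, 0, 0, 0, 1, 0, 0, 0, 0, 0, 1, 0, 0, 0, 0, 0, 0, 0]'

```text
time: 4.9
position: [0.4837, 0.0203, 0.2662]
tcp_rot: [[-0.917, 0.07, -0.393], [0.064, 0.998, 0.028], [0.394, 0.0, -0.919]]
ft_force: [0.1, -0.3, -2.2]
gripper_width: 0.225
finger_force: 30.0
```

```bash
python3 -c "
from obs import *
o=rec();print(o['gripper_width']*87.8,o['finger_force'])"
```

```text
4.9 [ -5.4  23.   84.2  -0.5  96.  -91.3] [0.4837 0.0203 0.2662] [ 0.1 -0.3 -2.2]
19.733551677228423 29.999549388885498
```

move_arm --motion '[0, 0, 0, 0, -1, 0, 0, 0, 0, 0, -1, 0, 0, 0, 0, 0, -1, 0, 0, 0, 0, 0, -1, 0, 0, 0, 0, 0, -1, 0, 0, 0, 0, 0, 0, 0]'

```text
time: 5.5
position: [0.4799, 0.0209, 0.2687]
tcp_rot: [[-0.998, 0.07, 0.0], [0.07, 0.998, 0.0], [-0.0, 0.0, -1.0]]
ft_force: [-1.2, 0.1, -1.7]
gripper_width: 0.227
finger_force: 30.0
```

```bash
python3 -c "
from obs import *
o=rec();print(o['tcp_rot'])"
```

```text
5.5 [ -5.8   9.4  99.1   0.   71.4 -91.8] [0.4799 0.0209 0.2687] [-1.2  0.1 -1.7]
[[-9.97581607e-01  6.95043359e-02  2.92095735e-04]
 [ 6.95043789e-02  9.97581637e-01  1.39798373e-04]
 [-2.81672748e-04  1.59762218e-04 -9.99999948e-01]]
```

```bash
cat >kin.py <<'E'
import json,numpy as np
from scipy.optimize import least_squares
L=[json.loads(l) for l in open("log.jsonl")]
L.append(dict(q=[67.033,20.59,86.581,0,72.909,-6.593],position=[.169,.575,.247]))
d=.069
def fk(p,q):
    a,h,A,B,C,D=p;q=np.radians(q);s=q[1];t=s+q[2];w=t+q[4]
    return np.array([a+A*np.sin(s)+B*np.sin(t)+C*np.cos(t)+D*np.sin(w),h+A*np.cos(s)+B*np.cos(t)-C*np.sin(t)+D*np.cos(w)])
def res(p):
    return np.concatenate([fk(p,l["q"])-[np.sqrt(l["position"][0]**2+l["position"][1]**2-d*d),l["position"][2]] for l in L]+[1e-3*(p-p0)])
p0=np.array([.1,.35,.4,.4,0,.25])
sol=least_squares(res,p0);p=sol.x
def ik(r,z,tilt):   # tilt>0 nose-down outward, deg
    f=lambda q:np.r_[fk(p,[0,q[0],q[1],0,180+tilt-q[0]-q[1],0])-[r,z]]
    best=None
    s=least_squares(f,[20,90]);q=s.x;return np.round([*q,180+tilt-q.sum()],1),np.linalg.norm(s.fun).round(4)
E
python3 - <<'E'
from kin import *
print(p.round(4),abs(sol.fun).max().round(4))
R=np.sqrt(.584**2+.293**2-d*d)
for tilt in(40,50,60,70):
    c,s=np.cos(np.radians(tilt)),np.sin(np.radians(tilt))
    for out in(1,-1):
        # lip placed near bucket axis, 0.10 high; lip->TCP in scoop frame (-.06,.099)
        g=-.06*np.array([c,-s])+.099*np.array([s,c])
        for lr,lz in((-.02,.12),(-.03,.14)):
            print(tilt,out,lr,lz,ik(R+out*(lr+g[0]),lz+g[1],out*tilt))
E
```

```text
[2.000e-04 2.674e-01 6.102e-01 4.334e-01 1.117e-01 3.569e-01] 0.0002
40 1 -0.02 0.12 (array([ 48.8,  47.9, 123.3]), np.float64(0.0))
40 1 -0.03 0.14 (array([ 47.1,  48.7, 124.2]), np.float64(0.0))
40 -1 -0.02 0.12 (array([ 13.9, 113.6,  12.6]), np.float64(0.0))
40 -1 -0.03 0.14 (array([ 12.8, 111.1,  16.1]), np.float64(0.0))
50 1 -0.02 0.12 (array([ 57.4,  36. , 136.6]), np.float64(0.0))
50 1 -0.03 0.14 (array([ 55.5,  37.4, 137.1]), np.float64(0.0))
50 -1 -0.02 0.12 (array([ 14.7, 123.7,  -8.5]), np.float64(0.0))
50 -1 -0.03 0.14 (array([ 13. , 121.4,  -4.4]), np.float64(0.0))
60 1 -0.02 0.12 (array([ 66.7,  23. , 150.3]), np.float64(0.0))
60 1 -0.03 0.14 (array([ 64.5,  25.4, 150.2]), np.float64(0.0))
60 -1 -0.02 0.12 (array([ 20.6, 133.3, -34. ]), np.float64(0.0))
60 -1 -0.03 0.14 (array([ 17.7, 131.1, -28.8]), np.float64(0.0))
70 1 -0.02 0.12 (array([ 77.3,   7.2, 165.6]), np.float64(0.0))
70 1 -0.03 0.14 (array([ 74.2,  11.7, 164. ]), np.float64(0.0))
70 -1 -0.02 0.12 (array([ 34.1, 141.8, -65.9]), np.float64(0.0))
70 -1 -0.03 0.14 (array([ 29.4, 139.7, -59.1]), np.float64(0.0))
```

move_arm --motion '[0, -0.4, 0, 0, 0, 0, 0, -0.8, 0, 0, 0, 0, 0, -0.9, 0, 0, 0, 0, 0, -0.9, 0, 0, 0, 0, 0, -0.9, 0, 0, 0, 0, 0, -0.9, 0, 0, 0, 0, 0, -0.6, 0, 0, 0, 0, 0.03, -0.31, 0, 0, 0, 0]'

```text
time: 6.3
position: [0.4615, -0.267, 0.2685]
tcp_rot: [[-0.997, 0.072, -0.001], [0.072, 0.997, 0.0], [0.001, 0.0, -1.0]]
ft_force: [0.4, 0.7, -2.1]
gripper_width: 0.227
finger_force: 30.0
```

move_arm --motion '[0, 0, 0, 0, 0, -0.75, 0, 0, 0, 0, 0, -0.75, 0, 0, 0, 0, 0, -0.75, 0, 0, 0, 0, 0, -0.75, 0, 0, 0, 0, 0, -0.73, 0, 0, 0, 0, 0, 0, 0, 0, 0, 0, 0, 0]'

```text
time: 7.0
position: [0.4617, -0.2637, 0.2689]
tcp_rot: [[-0.974, -0.226, -0.001], [-0.226, 0.974, 0.001], [0.001, 0.001, -1.0]]
ft_force: [-0.2, 0.2, -2.1]
gripper_width: 0.226
finger_force: 30.0
```

```bash
cat >rel.py <<'E'
from obs import *
import sys
C=np.array([.5442,-.2439]);a=np.radians(13.1);u=np.array([np.cos(a),np.sin(a)]);v=np.array([-u[1],u[0]])
o=rec();p=np.array(o["position"]);R=np.array(o["tcp_rot"]);g=p-R@[0.01,0,0]*1+R@[0,0,.099] # scoop origin (tool x=-scoop x)
print("yaw",np.degrees(np.arctan2(R[1,0],R[0,0]))%360,"scoop in tub",((g[:2]-C)@u).round(4),((g[:2]-C)@v).round(4),"under z",g[2].round(4),"pitch",np.degrees(np.arcsin(R[2,0])).round(2))
E
python3 rel.py; python3 - <<'E'
from plant import get_image
import cv2
im=get_image("top");cv2.imwrite("pics/t2.png",cv2.resize(im["pixels"][120:260,330:460,::-1],None,fx=4,fy=4,interpolation=cv2.INTER_CUBIC))
E
```

```text
7.0 [ -37.2   13.8   93.3    0.    73.  -140.2] [ 0.4617 -0.2637  0.2689] [-0.2  0.2 -2.1]
yaw 193.03794509299752 scoop in tub -0.0749 -0.0005 under z 0.1698 pitch 0.04
```

View pics/t2.png

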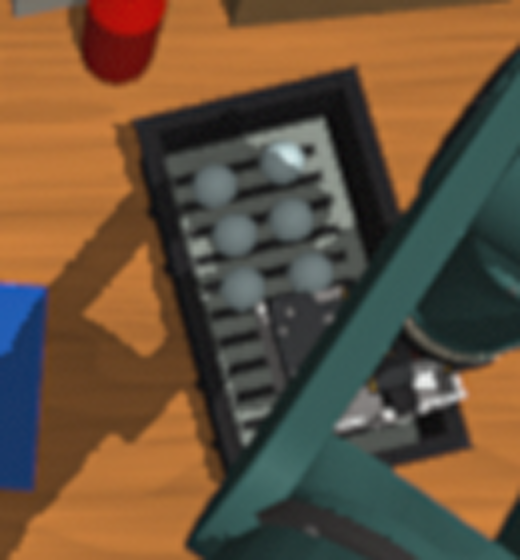

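The top view shows the ice at crop (210–310, 160–290), still free ahead of the scoop, and the arm over the tub's near half. I lower the scoop and feel for the grate.

move_arm --motion '[0, 0, 0.4, 0, 0, 0, 0, 0, 0.5, 0, 0, 0, 0, 0, 0.5, 0, 0, 0, 0, 0, 0.5, 0, 0, 0, 0, 0, 0.4, 0, 0, 0, 0, 0, 0, 0, 0, 0, 0, 0, 0, 0, 0, 0]'

```text
time: 7.75
position: [0.4618, -0.2643, 0.1543]
tcp_rot: [[-0.974, -0.226, -0.001], [-0.226, 0.974, 0.0], [0.0, 0.0, -1.0]]
ft_force: [-0.6, -0.0, -1.2]
gripper_width: 0.226
finger_force: 30.0
```

```bash
python3 rel.py
```

```text
7.75 [ -37.2   21.2  101.    -0.    57.9 -140.3] [ 0.4618 -0.2643  0.1543] [-0.6 -0.  -1.2]
yaw 193.06489650213322 scoop in tub -0.0749 -0.0012 under z 0.0553 pitch 0.03
```

move_arm --motion '[0, 0, 0.1, 0, 0, 0, 0, 0, 0.1, 0, 0, 0, 0, 0, 0, 0, 0, 0]'

```text
time: 8.05
position: [0.4617, -0.2643, 0.1442]
tcp_rot: [[-0.974, -0.227, 0.0], [-0.227, 0.974, -0.0], [0.0, -0.0, -1.0]]
ft_force: [0.2, -0.1, -2.0]
gripper_width: 0.228
finger_force: 30.0
```

move_arm --motion '[0, 0, 0.06, 0, 0, 0, 0, 0, 0, 0, 0, 0]'

```text
time: 8.25
position: [0.4617, -0.2643, 0.1411]
tcp_rot: [[-0.974, -0.227, -0.0], [-0.227, 0.974, 0.0], [0.0, 0.0, -1.0]]
ft_force: [-0.4, 0.9, -3.4]
gripper_width: 0.229
finger_force: 30.0
```

Underside is at about 42 mm. I continue in small steps.

move_arm --motion '[0, 0, 0.06, 0, 0, 0, 0, 0, 0, 0, 0, 0]'

```text
time: 8.45
position: [0.4616, -0.2643, 0.1379]
tcp_rot: [[-0.974, -0.227, -0.0], [-0.227, 0.974, 0.0], [0.0, 0.0, -1.0]]
ft_force: [0.2, 0.7, -2.3]
gripper_width: 0.227
finger_force: 30.0
```

move_arm --motion '[0, 0, 0.06, 0, 0, 0, 0, 0, 0, 0, 0, 0]'

```text
time: 8.65
position: [0.4616, -0.2643, 0.1348]
tcp_rot: [[-0.974, -0.227, -0.0], [-0.227, 0.974, 0.0], [0.0, 0.0, -1.0]]
ft_force: [-0.4, -0.3, -3.4]
gripper_width: 0.225
finger_force: 30.0
```

move_arm --motion '[0, 0, 0.04, 0, 0, 0, 0, 0, 0, 0, 0, 0]'

```text
time: 8.85
position: [0.4617, -0.2643, 0.133]
tcp_rot: [[-0.974, -0.227, -0.0], [-0.227, 0.974, 0.0], [0.0, 0.0, -1.0]]
ft_force: [0.2, 0.3, -1.4]
gripper_width: 0.227
finger_force: 30.0
```

move_arm --motion '[0, 0, 0.04, 0, 0, 0, 0, 0, 0, 0, 0, 0]'

```text
time: 9.05
position: [0.4617, -0.2643, 0.131]
tcp_rot: [[-0.974, -0.227, -0.0], [-0.227, 0.974, 0.0], [0.0, 0.0, -1.0]]
ft_force: [-0.2, 0.7, -2.6]
gripper_width: 0.228
finger_force: 30.0
```

move_arm --motion '[0, 0, 0.04, 0, 0, 0, 0, 0, 0, 0, 0, 0]'

```text
time: 9.25
position: [0.4616, -0.2644, 0.129]
tcp_rot: [[-0.974, -0.227, -0.0], [-0.227, 0.974, 0.0], [0.0, 0.0, -1.0]]
ft_force: [-0.6, -0.1, -2.6]
gripper_width: 0.227
finger_force: 30.0
```

move_arm --motion '[0, 0, 0.03, 0, 0, 0, 0, 0, 0, 0, 0, 0]'

```text
time: 9.45
position: [0.4617, -0.2644, 0.1275]
tcp_rot: [[-0.974, -0.227, -0.0], [-0.227, 0.974, 0.0], [0.0, 0.0, -1.0]]
ft_force: [-0.5, 0.2, -2.9]
gripper_width: 0.227
finger_force: 30.0
```

move_arm --motion '[0, 0, 0.03, 0, 0, 0, 0, 0, 0, 0, 0, 0]'

```text
time: 9.65
position: [0.462, -0.2646, 0.1265]
tcp_rot: [[-0.974, -0.227, 0.0], [-0.227, 0.974, -0.0], [-0.0, -0.0, -1.0]]
ft_force: [0.1, 0.8, 1.7]
gripper_width: 0.227
finger_force: 30.0
```

Contact at about 27.5 mm underside height. I ease off half a millimetre and push forward.

move_arm --motion '[0, 0, -0.01, 0, 0, 0, -0.2, 0, 0, 0, 0, 0, -0.3, 0, 0, 0, 0, 0, -0.3, 0, 0, 0, 0, 0, -0.3, 0, 0, 0, 0, 0, -0.3, 0, 0, 0, 0, 0, -0.3, 0, 0, 0, 0, 0, 0, 0, 0, 0, 0, 0]'

```text
time: 10.45
position: [0.5473, -0.2449, 0.1268]
tcp_rot: [[-0.974, -0.228, 0.002], [-0.228, 0.974, -0.001], [-0.002, -0.001, -1.0]]
ft_force: [-0.0, 0.2, -3.0]
gripper_width: 0.226
finger_force: 30.0
```

```bash
python3 rel.py; python3 - <<'E'
from plant import get_image
import cv2
im=get_image("scene");cv2.imwrite("pics/s3.png",cv2.resize(im["pixels"][200:340,210:370,::-1],None,fx=4,fy=4,interpolation=cv2.INTER_CUBIC))
E
```

```text
10.45 [ -30.7   27.8   93.9    0.    58.1 -133.9] [ 0.5473 -0.2449  0.1268] [-0.   0.2 -3. ]
yaw 193.17963916836484 scoop in tub 0.013 -0.0018 under z 0.0278 pitch -0.11
```

View pics/s3.png

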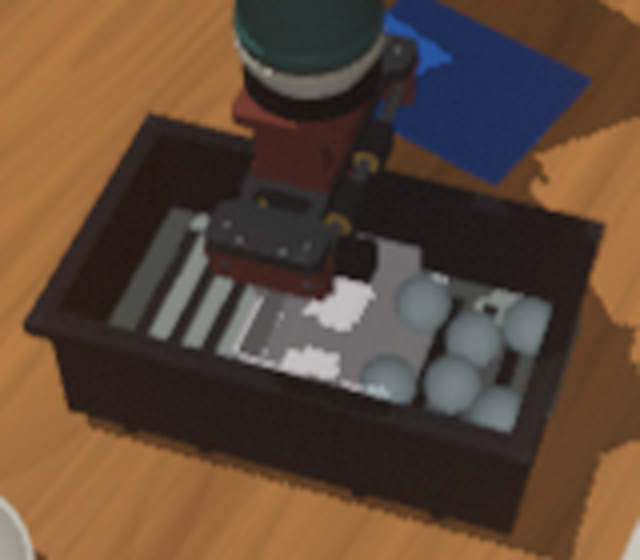

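The scoop lip is among the ice: two pieces at (423,300) and (390,380) ride over the lip, and the others are bunched ahead near the far wall. I continue.

move_arm --motion '[-0.2, 0, 0, 0, 0, 0, -0.25, 0, 0, 0, 0, 0, -0.25, 0, 0, 0, 0, 0, -0.2, 0, 0, 0, 0, 0, -0.1, 0, 0, 0, 0, 0, 0, 0, 0, 0, 0, 0]'

```text
time: 11.1
position: [0.5942, -0.2336, 0.1265]
tcp_rot: [[-0.974, -0.227, 0.0], [-0.227, 0.974, -0.0], [-0.0, -0.0, -1.0]]
ft_force: [1.1, 0.2, -2.8]
gripper_width: 0.224
finger_force: 30.0
```

move_arm --motion '[-0.1, 0, 0, 0, 0, 0, -0.1, 0, 0, 0, 0, 0, 0, 0, 0, 0, 0, 0]'

```text
time: 11.4
position: [0.6036, -0.2315, 0.1266]
tcp_rot: [[-0.974, -0.226, 0.001], [-0.226, 0.974, -0.0], [-0.001, -0.0, -1.0]]
ft_force: [-0.6, 0.0, -3.5]
gripper_width: 0.226
finger_force: 30.0
```

```bash
python3 rel.py; python3 - <<'E'
from plant import get_image
import cv2
im=get_image("scene");cv2.imwrite("pics/s4.png",cv2.resize(im["pixels"][200:340,210:370,::-1],None,fx=4,fy=4,interpolation=cv2.INTER_CUBIC))
E
```

```text
11.4 [ -27.1   31.1   87.5    0.    61.3 -130.2] [ 0.6036 -0.2315  0.1266] [-0.6  0.  -3.5]
yaw 193.0910190211443 scoop in tub 0.0708 -0.0014 under z 0.0276 pitch -0.04
```

View pics/s4.png

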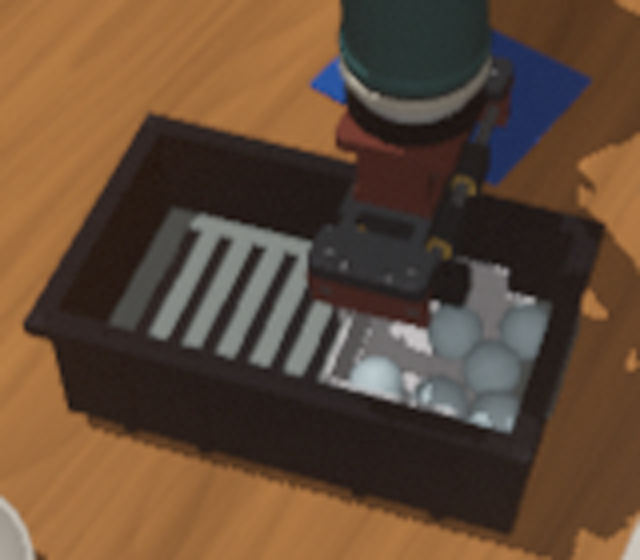

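Four or five pieces sit on the scoop floor, at (375,375), (455,330), (490,365) and (440,395). I push the last 10 mm, then tilt nose-up keeping the lip in place.

move_arm --motion '[-0.1, 0, 0, 0, 0, 0, -0.08, 0, 0, 0, 0, 0, 0, 0, 0, 0, 0, 0]'

```text
time: 11.75
position: [0.6125, -0.2294, 0.1266]
tcp_rot: [[-0.974, -0.227, 0.001], [-0.227, 0.974, -0.0], [-0.001, -0.0, -1.0]]
ft_force: [-0.1, -0.1, -4.0]
gripper_width: 0.227
finger_force: 30.0
```

move_arm --motion '[0.17, 0, -0.05, 0, -1, 0, 0.17, 0, -0.08, 0, -1, 0, 0.17, 0, -0.1, 0, -1, 0, 0.16, 0, -0.12, 0, -1, 0, 0, 0, 0, 0, 0, 0]'

```text
time: 12.25
position: [0.5738, -0.2373, 0.1394]
tcp_rot: [[-0.926, -0.224, 0.305], [-0.212, 0.975, 0.072], [-0.313, 0.002, -0.95]]
ft_force: [-0.5, 0.7, -3.6]
gripper_width: 0.224
finger_force: 30.0
```

```bash
python3 rel.py
```

```text
12.25 [ -36.9   23.9  102.5   20.5   43.6 -153.5] [ 0.5738 -0.2373  0.1394] [-0.5  0.7 -3.6]
yaw 192.92086011192157 scoop in tub 0.0709 -0.0002 under z 0.0485 pitch -18.27
```

move_arm --motion '[-0.05, 0, -0.15, 0, 0, 0, -0.1, 0, -0.3, 0, 0, 0, -0.15, 0, -0.44, 0, 0, 0, -0.15, 0, -0.44, 0, 0, 0, -0.15, 0, -0.44, 0, 0, 0, -0.15, 0, -0.44, 0, 0, 0, -0.1, 0, -0.3, 0, 0, 0, 0, 0, 0, 0, 0, 0]'

```text
time: 13.05
position: [0.5806, -0.2384, 0.2764]
tcp_rot: [[-0.923, -0.227, 0.311], [-0.217, 0.974, 0.067], [-0.318, -0.006, -0.948]]
ft_force: [1.1, -0.3, -3.7]
gripper_width: 0.227
finger_force: 30.0
```

```bash
python3 rel.py; python3 - <<'E'
from plant import get_image
import cv2
im=get_image("scene")["pixels"][130:340,200:400,::-1]
cv2.imwrite("pics/s5.png",cv2.resize(im,None,fx=2.8,fy=2.8,interpolation=cv2.INTER_CUBIC))
E
```

```text
13.05 [ -36.5   14.9   93.4   16.    60.2 -146.3] [ 0.5806 -0.2384  0.2764] [ 1.1 -0.3 -3.7]
yaw 193.24883162913355 scoop in tub 0.0777 -0.0034 under z 0.1857 pitch -18.52
```

View pics/s5.png

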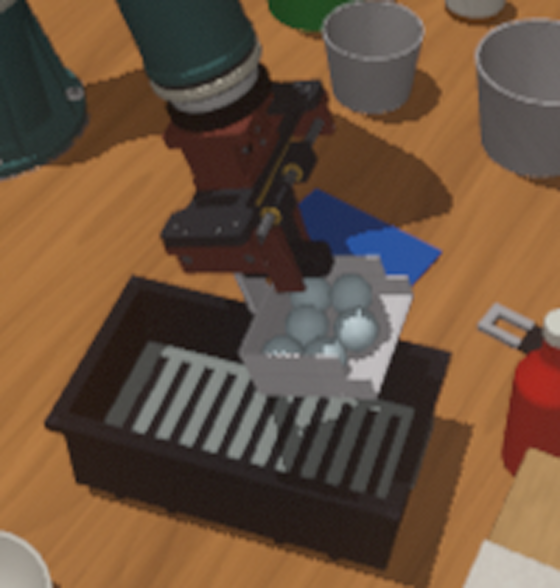

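All six pieces lie in the lifted scoop and the tub is empty. Next I check the small steel cup's position and height, plus the bottles, for the transfer path.

```bash
python3 - <<'E'
from tri import *
print("cup",tri((128,358),(338,55)),"beer cap",tri((319,-70),(613,193)),"sauce cap",tri((523,-62),(524,345)))
from obs import *
o=rec();R=np.array(o["tcp_rot"]);p=np.array(o["position"])
e=np.array([np.cos(np.radians(20.5)),np.sin(np.radians(20.5))])
t=np.r_[np.array([.585,.293])-.123*e,.255];print(t,"tool delta units",(R.T@(t-p)/.05).round(2))
E
```

```text
cup (array([0.3717, 0.2784, 0.0966]), np.float64(0.2)) beer cap (array([0.7708, 0.0774, 0.2096]), np.float64(0.1)) sauce cap (array([ 0.7676, -0.12  ,  0.1902]), np.float64(0.1))
13.1 [ -36.5   15.    93.5   16.    60.1 -146.3] [ 0.5796 -0.2378  0.2744] [-0.8  0.2 -5.4]
[0.46978932 0.24992449 0.255     ] tool delta units [ 0.03 10.    0.36]
```

move_arm --motion '[0, 0.15, 0, 0, 0, 0, 0, 0.3, 0, 0, 0, 0, 0, 0.45, 0, 0, 0, 0, 0, 0.6, 0, 0, 0, 0, 0, 0.7, 0, 0, 0, 0, 0, 0.7, 0, 0, 0, 0, 0, 0.7, 0, 0, 0, 0, 0, 0.7, 0, 0, 0, 0]'

```text
time: 13.9
position: [0.5268, -0.025, 0.2716]
tcp_rot: [[-0.925, -0.227, 0.305], [-0.215, 0.974, 0.073], [-0.313, 0.002, -0.95]]
ft_force: [0.3, 0.9, -3.9]
gripper_width: 0.227
finger_force: 30.0
```

move_arm --motion '[0, 0.7, 0, 0, 0, 0, 0, 0.7, 0, 0, 0, 0, 0, 0.7, 0, 0, 0, 0, 0, 0.6, 0, 0, 0, 0, 0, 0.5, 0, 0, 0, 0, 0, 0.35, 0, 0, 0, 0, 0, 0.2, 0, 0, 0, 0, 0, 0.1, 0, 0, 0, 0]'

```text
time: 14.7
position: [0.4829, 0.1613, 0.2716]
tcp_rot: [[-0.925, -0.229, 0.304], [-0.217, 0.973, 0.072], [-0.313, 0.001, -0.95]]
ft_force: [-1.3, -0.2, -3.7]
gripper_width: 0.225
finger_force: 30.0
```

```bash
cat >st.py <<'E'
from obs import *
def st():
    o=rec();R=np.array(o["tcp_rot"]);p=np.array(o["position"])
    lip=p+R@np.array([-.06,0,.099]);print("lip",lip.round(4),"up in tool",R[2].round(3),"yaw",np.degrees(np.arctan2(-R[0,1],R[1,1])).round(2),"tilt",np.degrees(np.arcsin(R[2,0])).round(1))
    return p,R,lip
E
python3 - <<'E'
from st import *
p,R,l=st()
e=np.array([np.cos(np.radians(20.5)),np.sin(np.radians(20.5))])
t=np.r_[np.array([.585,.293])-.123*e,.255];print(t,"tool delta units",(R.T@(t-p)/.05).round(2))
E
```

```text
14.7 [  9.9   3.  109.    1.4  49.8 -94. ] [0.4829 0.1613 0.2716] [-1.3 -0.2 -3.7]
lip [0.5685 0.1815 0.1964] up in tool [-0.313  0.001 -0.95 ] yaw 13.22 tilt -18.2
[0.46978932 0.24992449 0.255     ] tool delta units [-0.04  1.78  0.36]
```

move_arm --motion '[0, 0.15, 0, 0, 0, 0, 0, 0.3, 0, 0, 0, 0, 0, 0.45, 0, 0, 0, 0, 0, 0.4, 0, -0.13, 0, -0.38, 0, 0.3, 0, -0.13, 0, -0.38, 0, 0.18, 0, -0.13, 0, -0.38, 0, 0, 0, -0.13, 0, -0.38, 0, 0, 0, 0, 0, 0]'

```text
time: 15.5
position: [0.4641, 0.2458, 0.2723]
tcp_rot: [[-0.889, -0.35, 0.294], [-0.332, 0.937, 0.111], [-0.314, 0.001, -0.949]]
ft_force: [-0.3, 0.0, -4.1]
gripper_width: 0.228
finger_force: 30.0
```

```bash
python3 - <<'E'
from st import *
p,R,l=st()
e=np.array([np.cos(np.radians(20.5)),np.sin(np.radians(20.5))])
t=np.r_[np.array([.585,.293])-.035*e,.175];print(t,"tool delta units",(R.T@(t-l)/.05).round(2))
E
```

```text
15.5 [ 20.3   4.5 107.3   0.2  49.9 -90.3] [0.4641 0.2458 0.2723] [-0.3  0.  -4.1]
lip [0.5466 0.2767 0.1971] up in tool [-0.314  0.001 -0.949] yaw 20.51 tilt -18.3
[0.55221647 0.28074274 0.175     ] tool delta units [0.01 0.04 0.46]
```

move_arm --motion '[-0.13, 0.01, 0.08, 0, 1, 0, -0.14, 0.01, 0.08, 0, 1, 0, -0.15, 0.01, 0.08, 0, 1, 0, -0.16, 0.01, 0.08, 0, 1, 0, -0.17, 0, 0.08, 0, 1, 0, -0.17, 0, 0.06, 0, 1, 0]'

```text
time: 16.1
position: [0.5101, 0.2645, 0.2548]
tcp_rot: [[-0.925, -0.348, -0.151], [-0.344, 0.937, -0.055], [0.16, 0.001, -0.987]]
ft_force: [1.0, 0.0, -4.3]
gripper_width: 0.224
finger_force: 30.0
```

```bash
python3 -c "
from st import *
st()"
```

```text
16.1 [ 20.5  23.   82.3   0.1  84.  -89.9] [0.5101 0.2645 0.2548] [ 1.   0.  -4.3]
lip [0.5507 0.2797 0.1475] up in tool [ 0.16   0.001 -0.987] yaw 20.38 tilt 9.2
```

move_arm --motion '[-0.16, 0, -0.08, 0, 1, 0, -0.16, 0, -0.08, 0, 1, 0, -0.16, 0, -0.08, 0, 1, 0, -0.16, 0, -0.09, 0, 1, 0]'

```text
time: 16.5
position: [0.5435, 0.2769, 0.2617]
tcp_rot: [[-0.831, -0.348, -0.433], [-0.309, 0.937, -0.161], [0.462, 0.0, -0.887]]
ft_force: [0.3, 0.4, -3.0]
gripper_width: 0.226
finger_force: 30.0
```

```bash
python3 -c "
from st import *
st()"
```

```text
16.5 [ 2.050e+01  3.620e+01  6.320e+01  1.000e-01  1.081e+02 -8.990e+01] [0.5435 0.2769 0.2617] [ 0.3  0.4 -3. ]
lip [0.5505 0.2796 0.1462] up in tool [ 0.462  0.    -0.887] yaw 20.38 tilt 27.5
```

Tracking well. I finish the tilt to about 55° and dwell.

move_arm --motion '[-0.16, 0, -0.07, 0, 1, 0, -0.16, 0, -0.07, 0, 1, 0, -0.16, 0, -0.07, 0, 1, 0, -0.16, 0, -0.08, 0, 1, 0, -0.16, 0, -0.09, 0, 1, 0, -0.16, 0, -0.1, 0, 1, 0, 0, 0, 0, 0, 0, 0, 0, 0, 0, 0, 0, 0]'

```text
time: 17.3
position: [0.5915, 0.295, 0.2481]
tcp_rot: [[-0.539, -0.349, -0.767], [-0.201, 0.937, -0.285], [0.818, 0.001, -0.575]]
ft_force: [-0.2, -0.6, -2.2]
gripper_width: 0.228
finger_force: 30.0
```

move_arm --motion '[0, 0, 0, 0, 0, 0, 0, 0, 0, 0, 0, 0, 0, 0, 0, 0, 0, 0, 0, 0, 0, 0, 0, 0]'

```text
time: 17.7
position: [0.5907, 0.2953, 0.2514]
tcp_rot: [[-0.539, -0.35, -0.766], [-0.202, 0.937, -0.285], [0.818, 0.001, -0.575]]
ft_force: [-0.0, 0.8, -2.6]
gripper_width: 0.226
finger_force: 30.0
```

```bash
python3 - <<'E'
from st import *
st()
from plant import get_image
import cv2
a=get_image("scene")["pixels"][100:300,330:480,::-1];b=get_image("top")["pixels"][120:270,170:350,::-1]
a=cv2.resize(a,(390,520),interpolation=cv2.INTER_CUBIC);b=cv2.resize(b,(400,333),interpolation=cv2.INTER_CUBIC)
c=np.zeros((520,790,3),np.uint8);c[:,:390]=a;c[:333,390:]=b;cv2.imwrite("pics/dump.png",c)
E
```

```text
17.7 [ 2.050e+01  5.830e+01  3.420e+01  1.000e-01  1.423e+02 -8.990e+01] [0.5907 0.2953 0.2514] [-0.   0.8 -2.6]
lip [0.5471 0.2792 0.1453] up in tool [ 0.818  0.001 -0.575] yaw 20.47 tilt 54.9
```

View pics/dump.png

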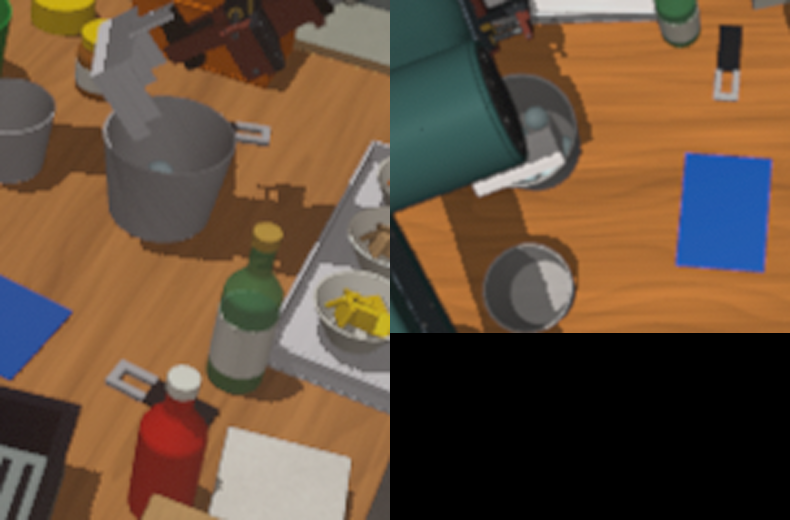

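The scoop looks empty at (135,70), ice is visible inside the bucket at (160,170) and (535,120), and none lies around it. I raise the scoop and level it.

move_arm --motion '[0.3, 0, -0.21, 0, 0, 0, 0.5, 0, -0.35, 0, 0, 0, 0.16, 0, 0.1, 0, -1, 0, 0.16, 0, 0.1, 0, -1, 0, 0.16, 0, 0.1, 0, -1, 0, 0.16, 0, 0.1, 0, -1, 0, 0.16, 0, 0.1, 0, -1, 0, 0.16, 0, 0.1, 0, -1, 0]'

```text
time: 18.6
position: [0.5389, 0.2758, 0.312]
tcp_rot: [[-0.833, -0.35, -0.429], [-0.311, 0.937, -0.159], [0.458, 0.001, -0.889]]
ft_force: [-0.3, 0.3, -1.4]
gripper_width: 0.224
finger_force: 30.0
```

move_arm --motion '[0.16, 0, 0.1, 0, -1, 0, 0.16, 0, 0.1, 0, -1, 0, 0.16, 0, 0.1, 0, -1, 0, 0.16, 0, 0.1, 0, -1, 0, 0.16, 0, 0.1, 0, -1, 0, 0.16, 0, 0.1, 0, -0.98, 0, 0, 0, 0, 0, 0, 0]'

```text
time: 19.3
position: [0.4845, 0.2558, 0.2955]
tcp_rot: [[-0.937, -0.35, -0.004], [-0.35, 0.937, -0.0], [0.004, 0.001, -1.0]]
ft_force: [0.2, -0.5, -2.0]
gripper_width: 0.224
finger_force: 30.0
```

```bash
python3 - <<'E'
from st import *
p,R,l=st()
# scoop origin over mat centre (.4846,.0145), mat yaw -4.9; TCP = origin -.01 ex
a=np.radians(-4.9);t=np.array([.4846-.01*np.cos(a),.0145-.01*np.sin(a),p[2]])
print(t,(R.T@(t-p)/.05).round(2))
from plant import get_image
import cv2
for n in("scene","top"):
    im=get_image(n)["pixels"];cv2.imwrite(f"pics/{n}_end.png",im[:,:,::-1])
    i=im.astype(int);m=((i[...,2]>i[...,0]+8)&(i[...,2]<i[...,0]+60)&(i[...,1]>i[...,0]+5)&(i[...,0]>60)).astype(np.uint8)
    _,_,s,c=cv2.connectedComponentsWithStats(m);print(n,[(*np.round(c[k]).astype(int).tolist(),int(s[k,4])) for k in range(1,len(s)) if s[k,4]>25])
E
```

```text
19.3 [ 20.6  14.   89.1   0.1  77.2 -89.9] [0.4845 0.2558 0.2955] [ 0.2 -0.5 -2. ]
lip [0.5403 0.2768 0.1963] up in tool [ 0.004  0.001 -1.   ] yaw 20.48 tilt 0.2
[0.47463655 0.01535417 0.29552254] [ 1.87 -4.44  0.  ]
scene [(514, 3, 412), (193, 62, 57), (161, 101, 70)]
top [(159, 153, 439), (219, 253, 111), (235, 329, 70), (361, 387, 349)]
```

move_arm --motion '[0.15, -0.35, 0, 0, 0, 0, 0.26, -0.62, 0, 0, 0, 0, 0.26, -0.62, 0, 0, 0, 0, 0.26, -0.62, 0, 0, 0, 0, 0.26, -0.62, 0, 0, 0, 0, 0.26, -0.62, 0, 0, 0, 0, 0.26, -0.62, 0, 0, 0, 0, 0.16, -0.37, 0, 0, 0, 0]'

```text
time: 20.2
position: [0.4806, 0.014, 0.2953]
tcp_rot: [[-0.937, -0.348, -0.003], [-0.348, 0.937, -0.0], [0.003, 0.001, -1.0]]
ft_force: [-0.0, 1.0, -2.1]
gripper_width: 0.222
finger_force: 30.0
```

move_arm --motion '[0, 0, 0, 0, 0, 0.8, 0, 0, 0, 0, 0, 0.8, 0, 0, 0, 0, 0, 0.8, 0, 0, 0, 0, 0, 0.8, 0, 0, 0, 0, 0, 0.8, 0, 0, 0, 0, 0, 0.8, 0, 0, 0, 0, 0, 0.74, 0, 0, 0, 0, 0, 0]'

```text
time: 21.0
position: [0.4806, 0.0162, 0.2951]
tcp_rot: [[-0.996, 0.087, -0.002], [0.087, 0.996, 0.001], [0.002, 0.0, -1.0]]
ft_force: [-0.9, 0.6, -3.1]
gripper_width: 0.227
finger_force: 30.0
```

```bash
cat >m.py <<'E'
from st import *
p,R,l=st()
a=np.radians(-4.9);t=np.array([.4846-.01*np.cos(a),.0145-.01*np.sin(a),.106])
print(t,(R.T@(t-p)/.05).round(2))
E
python3 m.py
```

```text
21.0 [ -6.3   8.2  96.8   0.   75.2 -91.4] [0.4806 0.0162 0.2951] [-0.9  0.6 -3.1]
lip [0.5401 0.0111 0.196 ] up in tool [ 0.002  0.    -1.   ] yaw -4.97 tilt 0.1
[0.47463655 0.01535417 0.106     ] [ 0.11 -0.03  3.78]
```

move_arm --motion '[0.02, 0, 0.5, 0, 0, 0, 0.02, 0, 0.7, 0, 0, 0, 0.02, 0, 0.7, 0, 0, 0, 0.02, 0, 0.7, 0, 0, 0, 0.02, 0, 0.6, 0, 0, 0, 0.01, -0.02, 0.4, 0, 0, 0, 0, 0, 0.1, 0, 0, 0, 0, 0, 0, 0, 0, 0]'

```text
time: 21.8
position: [0.4736, 0.0159, 0.1091]
tcp_rot: [[-0.996, 0.085, -0.003], [0.085, 0.996, 0.001], [0.003, 0.0, -1.0]]
ft_force: [0.4, 0.5, -1.4]
gripper_width: 0.229
finger_force: 30.0
```

move_arm --motion '[0, 0, 0.04, 0, 0, 0, 0, 0, 0, 0, 0, 0]'

```text
time: 22.0
position: [0.4741, 0.016, 0.1085]
tcp_rot: [[-0.996, 0.086, 0.0], [0.086, 0.996, 0.0], [-0.0, 0.0, -1.0]]
ft_force: [-0.1, 0.1, -1.5]
gripper_width: 0.223
finger_force: 30.0
```

```bash
python3 m.py
```

```text
22.0 [ -6.4  21.1 110.6   0.   48.4 -91.5] [0.4741 0.016  0.1085] [-0.1  0.1 -1.5]
lip [0.5339 0.0109 0.0095] up in tool [-0.  0. -1.] yaw -4.91 tilt -0.0
[0.47463655 0.01535417 0.106     ] [-0.01 -0.01  0.05]
```

move_arm --motion '[0, 0, 0.05, 0, 0, 0, 0, 0, 0, 0, 0, 0]'

```text
time: 22.2
position: [0.4732, 0.0161, 0.1054]
tcp_rot: [[-0.996, 0.086, -0.001], [0.086, 0.996, 0.0], [0.001, 0.0, -1.0]]
ft_force: [-0.0, -0.1, -3.2]
gripper_width: 0.228
finger_force: 30.0
```

move_arm --motion '[0, 0, 0.03, 0, 0, 0, 0, 0, 0, 0, 0, 0]'

```text
time: 22.4
position: [0.473, 0.0161, 0.1041]
tcp_rot: [[-0.996, 0.086, -0.001], [0.086, 0.996, 0.001], [0.001, 0.0, -1.0]]
ft_force: [-1.3, -0.2, 2.6]
gripper_width: 0.227
finger_force: 30.0
```

Contact on the mat. I open to 60 mm, rise, and move clear.

move_arm --motion '[0, 0, 0, 0, 0, 0, 0, 0, 0, 0, 0, 0, 0, 0, 0, 0, 0, 0, 0, 0, 0, 0, 0, 0, 0, 0, 0, 0, 0, 0]' --claw 60

```text
time: 22.9
position: [0.4729, 0.016, 0.1035]
tcp_rot: [[-0.996, 0.086, -0.002], [0.086, 0.996, 0.001], [0.002, 0.0, -1.0]]
ft_force: [0.7, 0.1, -0.2]
gripper_width: 0.643
finger_force: 0.0
```

move_arm --motion '[0, 0, -0.3, 0, 0, 0, 0, 0, -0.7, 0, 0, 0, 0, 0, -0.8, 0, 0, 0, 0, 0, -0.8, 0, 0, 0, 0, 0, -0.8, 0, 0, 0, 0, 0, -0.4, 0, 0, 0, 0, 0, 0, 0, 0, 0]'

```text
time: 23.6
position: [0.4752, 0.0158, 0.2967]
tcp_rot: [[-0.996, 0.086, 0.005], [0.086, 0.996, -0.0], [-0.005, 0.0, -1.0]]
ft_force: [-0.2, 0.3, 0.1]
gripper_width: 0.685
finger_force: 0.0
```

```bash
python3 - <<'E'
from st import *
st()
from plant import get_image
import cv2,pickle
d0=pickle.load(open("im0.pkl","rb"))
for n in("scene","top"):
    im=get_image(n)["pixels"];cv2.imwrite(f"pics/{n}_end2.png",im[:,:,::-1])
    m=(np.abs(im.astype(int)-d0[n]["pixels"].astype(int)).max(2)>30).astype(np.uint8)
    _,_,s,c=cv2.connectedComponentsWithStats(m);print(n,[(s[k].tolist(),im[int(c[k][1]),int(c[k][0])].tolist()) for k in range(1,len(s)) if s[k,4]>12])
E
```

```text
23.6 [ -6.4   7.4  97.5   0.   74.9 -91.5] [0.4752 0.0158 0.2967] [-0.2  0.3  0.1]
lip [0.5355 0.0106 0.1979] up in tool [-0.005  0.    -1.   ] yaw -4.93 tilt -0.3
scene [([128, 0, 64, 73, 3435], [146, 112, 77]), ([193, 0, 57, 36, 1352], [34, 49, 49]), ([268, 0, 32, 21, 345], [34, 50, 49]), ([314, 0, 24, 8, 127], [29, 42, 40]), ([333, 9, 7, 6, 26], [34, 49, 48]), ([320, 12, 7, 4, 16], [25, 35, 34]), ([338, 15, 12, 14, 122], [115, 111, 104]), ([244, 20, 7, 52, 159], [31, 41, 39]), ([300, 33, 67, 91, 2892], [97, 92, 83]), ([185, 35, 67, 102, 2310], [44, 68, 68]), ([337, 38, 7, 12, 50], [36, 34, 33]), ([143, 67, 10, 9, 16], [58, 61, 58]), ([133, 66, 40, 71, 1132], [40, 38, 38]), ([171, 92, 16, 9, 30], [31, 48, 48]), ([177, 94, 24, 13, 74], [30, 44, 44]), ([291, 102, 6, 10, 13], [41, 103, 44]), ([211, 114, 195, 135, 6837], [101, 66, 37]), ([341, 125, 18, 11, 99], [155, 104, 58]), ([387, 161, 9, 6, 42], [180, 193, 196]), ([213, 178, 37, 22, 318], [165, 111, 62]), ([189, 185, 15, 6, 58], [72, 69, 66]), ([195, 192, 17, 7, 70], [91, 58, 33]), ([378, 244, 10, 6, 31], [91, 66, 47]), ([294, 267
[... 545 characters left out ...]
3]), ([243, 181, 9, 12, 50], [193, 211, 213]), ([401, 183, 12, 11, 85], [100, 104, 99]), ([217, 185, 21, 17, 155], [125, 140, 140]), ([384, 187, 12, 11, 88], [92, 96, 92]), ([239, 193, 6, 6, 28], [195, 213, 214]), ([315, 207, 2, 16, 25], [112, 109, 107]), ([103, 241, 98, 75, 2659], [160, 101, 48]), ([230, 241, 22, 21, 371], [96, 94, 92]), ([13, 307, 112, 93, 6790], [104, 79, 51]), ([0, 312, 7, 42, 169], [122, 129, 121]), ([295, 345, 24, 33, 236], [40, 64, 63]), ([326, 357, 4, 9, 27], [28, 44, 43]), ([332, 357, 30, 28, 416], [41, 45, 41]), ([351, 356, 5, 4, 13], [33, 52, 51]), ([357, 360, 19, 40, 435], [40, 47, 50]), ([295, 368, 26, 25, 143], [40, 64, 62]), ([9, 396, 6, 4, 18], [82, 64, 42])]
```

```bash
python3 -c "
from plant import close_job
print(close_job())"
```

```text
the job is handed in; nothing more can be done
None
```

I tipped all six ice pieces towards the steel bucket, with at least five showing inside it in the top view and none seen elsewhere. The scoop is back on the middle of its mat, and I handed the job in at about 23.7 s; no verdict was returned.

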